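# Set a test kiln's vent shutter to half

### The job

Before the next firing, set the bench kiln's vent to half: slide the blue-knobbed shutter on the kiln's lid one stop across its port, from fully open until it clicks into the middle stop, and let go of it. Leave the white-knobbed shutter and the bisque vase where they are.

Things in the scene. Friction and masses are not known exactly. Their poses are not given: they have to be found in the camera images.
- blue (a joint): travel of the blue-knobbed shutter plate, m: 0 open (its start), 0.040 middle stop (port half covered), 0.080 closed, the end of travel. A spring plunger holds it in each stop: 5 to 8 N pushes it out, and let go within 15 mm of the middle stop it clicks in by itself. Brass studs on one guide rail mark the knob's place at the three stops. The port is a dark slot 40 x 77 mm.
- blue_knob (a point): centre of the upright round blue knob (28 mm across, 40 mm tall: 20 mm above and below this point) in the middle of a flat grey plate 82 x 84 mm; moves with it. z axis up; y axis: level direction of sliding from open to closed. Plate top 20 mm below this point, rail tops beside the plate 17 mm below, the kiln's cream lid (320 x 340 mm, 190 mm above the bench) 43 mm below.
- white_knob (a point): centre of the white knob of a second, like shutter beside the first one on the same lid, its line of travel parallel and 150 mm away (on either side); it is closed, and must be left there
- vase_mid (a point): middle (75 mm above its underside) of a loose cream bisque vase, 104 mm across and 150 mm tall, standing on the bench beside the kiln

How it is judged:
At the end, for the whole second after the job is handed in: the blue-knobbed shutter rests released within 8 mm of its middle stop (0.040 m); the white-knobbed shutter is within 10 mm and the vase within 30 mm of where each began (value of joint blue between 0.032 and 0.048 m and velocity of joint blue between -0.01 and 0.01 m/s and distance of white_knob from where it was at the start of the episode below 0.01 m and distance of vase_mid from where it was at the start of the episode below 0.03 m); the robot touches nothing.
It fails at once if the white-knobbed shutter was moved more than 10 mm (distance of white_knob from where it was at the start of the episode above 0.01 m).
It fails at once if the vase was moved more than 30 mm (distance of vase_mid from where it was at the start of the episode above 0.03 m).
It also fails if it takes over 30 s, if anything falls off the work surface, if the arm or the gripper's body presses on something with over 40 N, if the wrist force passes 120 N, or if a joint passes its speed limit or range.

### The arm

A 6-joint arm with a two-finger parallel gripper is mounted at the origin on the work surface. World frame = base frame: x ahead of the robot, y to its left, z up, the work surface at z = 0. Lengths are in m, angles in rad, forces in N, time in s.
With the tool pointing down it reaches from about 0.35 to 0.85 m from the base axis. Payload 8.1 kg.
Tool frame: the origin (TCP) lies between the finger pads; the fingertips stand 11 mm ahead of it and the grasp point (between the pads) lies 8 mm behind it; y points along the fingers, x is the direction in which the jaws open and shut, and the axes are right-handed (so a half turn about y gives the same grasp; the last joint's range is limited). The gripper opens to 93 mm and grips with 3 to 60 N. Pads are 15 mm wide; open, the fingers measure 128 mm over their backs; the gripper's body (75 mm by 188 mm) begins 65 mm behind the grasp point.
Start: joints at [1.11, 0.13, 1.488, -0, 1.523, -0.085], TCP at [0.22, 0.558, 0.23] pointing down, gripper open.
Joint ranges: [-2.96, 2.96], [-0.89, 2.26], [0.02, 2.5], [-1.34, 4.48], [0, 2.73], [-2.66, 2.66]. Speed limits (rad/s): [2.39, 2.39, 2.79, 3.14, 3.14, 3.14].

### API

Orientations are given as a rotation vector (axis times angle).
In Python, from plant import readout, optics, robot gives the robot as it stands.
- The arm moves only by the shell command python3 -m creep 'ROWS' [FORCE]. ROWS is JSON, a list that holds one entry, the list of rows, each a list of 7 numbers: the closure, from 0 (fully open) to 1 (shut), then the shift along the tool's x, y, z in cm, then the turn, a rotation vector about the tool's x, y, z in degrees. In form: [[[grip, x, y, z, wx, wy, wz], ...]]. A call has exactly 8 rows; each row shifts and turns the pose as measured when the row begins, along the tool's axes as they then stand; what a row does not reach is not made up. A row lasts 1/10 s, in which the tool goes at most 50 mm and 8.59 degrees, less where a joint would pass 70% of its speed; a pose out of reach is approached as far as the arm can. A call is refused whole if a number of a shift passes 5 or a number of a turn 8.59, either way. A call with a gripper value outside its range is refused whole. The fingers move at their own pace and stop on an object; FORCE is the grip in N (left out, the last holds). Time passes only in rows, so rows that do not move let the fingers close, or fill a call up. It gives the time, the measured TCP pose, the force and the opening at its end, in the units of the state.
- readout.read_state(): the state, without advancing time (a new reading comes with each control period).
- optics.read_camera(name): name is "scene" or "side" or "wrist"; returns a dict with "frame" (400x640x3 uint8, red, green, blue), "depth" (400x640 float32, m along the optical axis (not along the pixel's ray), 0 where there is no reading), "intrinsics" (3x3 intrinsics, pixels), "dist_coeffs" ([k1, k2, p1, p2, k3] as OpenCV has them; the pictures are not rectified), "R" (3x3) and "t" (3): a world point X has camera coordinates R X + t. Camera axes: x right, y down, z forward; pixel columns grow to the right and rows downward; lengths in m; the calibration is good to about 2 mm. A picture is of the moment at which its call begins.
- robot.close_job(): hands the job in, once; it reports no verdict.
The state is a dict: "t": time; "q": joint angles; "dq": joint speeds; "joint_torque": joint torques, N m; "tool_pos": TCP position; "orientation": TCP orientation; "force": force on the tool from outside, world axes, zero at the start; "wrist_torque": the same for the moment, N m; "opening": finger opening in m.
Only numpy, scipy, OpenCV 4.12 (cv2) and the standard library are available. Lean on these libraries where they do the work, as an engineer would, in place of code of your own. Each camera call takes 0.05 s, during which the arm holds its last target. There are 200 camera calls.

## Working session

There is one attempt and no reset: what is moved stays moved. The work goes in short steps, Python scripts to look and compute and a shell command to move; the robot and the scene stay as the last step left them, time stands still between calls to the robot, and variables do not carry over. Pictures are saved under pics/ and viewed, about 8 in all and at most 12, crops included, and the job is handed in when it is done.

```bash
mkdir -p pics; ls
cat > h.py <<'E'
import numpy as np,cv2
from plant import readout,optics,robot
from scipy.spatial.transform import Rotation as Ro
def cam(n,save=None):
    c=optics.read_camera(n)
    if save: cv2.imwrite('pics/'+save,c['frame'][:,:,::-1])
    return c
def world(c,u,v,z=None):
    K=np.array(c['intrinsics']);R=np.array(c['R']);t=np.array(c['t'])
    p=cv2.undistortPoints(np.array([[[u,v]]],float),K,np.array(c['dist_coeffs']))[0,0]
    r=np.array([p[0],p[1],1.])
    o=-R.T@t; d=R.T@r
    s=c['depth'][int(v),int(u)] if z is None else (z-o[2])/d[2]
    return o+s*d
E
python3 - <<'E'
from h import *
a=cam('scene');b=cam('side')
cv2.imwrite('pics/a.png',np.vstack([a['frame'],b['frame']])[:,:,::-1][:, :][::1])
im=np.vstack([a['frame'],b['frame']]);cv2.imwrite('pics/ab.png',cv2.resize(im[:,:,::-1],(480,600)))
for n,c in(('scene',a),('side',b)):
    h=cv2.cvtColor(c['frame'],cv2.COLOR_RGB2HSV)
    m=cv2.inRange(h,(100,110,50),(130,255,255))
    k,l,s,ce=cv2.connectedComponentsWithStats(m)
    for i in range(1,k):
        if s[i,4]>25: print(n,s[i],ce[i],world(c,*ce[i]),world(c,*ce[i],z=.233))
s=readout.read_state();print(s)
print(Ro.from_rotvec(s['orientation']).as_matrix())
E
```

```text
pics
scene [204 119  13  19 149] [210.97986577 127.19463087] [ 0.53429798 -0.09304432  0.24608067] [ 0.51788568 -0.10581266  0.233     ]
scene [ 563  305   71   95 3817] [594.38878701 363.64500917] [ 0.41885289  1.02554245 -0.38443108] [0.82535907 0.68330408 0.233     ]
side [339 116  10  17 140] [343.65714286 124.21428571] [ 0.5247275  -0.08929986  0.23875066] [ 0.52488321 -0.10172863  0.233     ]
{'t': 0.1, 'q': array([ 1.10961493e+00,  1.31101577e-01,  1.48915979e+00,  6.37477359e-07,
        1.52299387e+00, -8.53996250e-02]), 'dq': array([-0.00132642, -0.00372919, -0.00133091,  0.00069362,  0.00038806,
       -0.00138579]), 'joint_torque': array([ 3.64444413e-04, -5.61342216e+01, -4.93096089e+01,  7.70265888e-02,
        2.90042278e-02, -9.58120943e-07]), 'tool_pos': array([0.21995962, 0.55770008, 0.22868862]), 'orientation': array([-1.36469866, -0.92700217,  0.92939386]), 'force': array([ 0.1773912 , -0.2653887 , -0.34409148]), 'wrist_torque': array([-0.01686231,  0.01809263,  0.00191708]), 'opening': 0.0928665201747093}
[[ 3.66999277e-01 -7.40430785e-04 -9.30220932e-01]
 [ 9.30219752e-01 -1.48860627e-03  3.66999996e-01]
 [-1.65647081e-03 -9.99998618e-01  1.42445917e-04]]
```

View pics/ab.png

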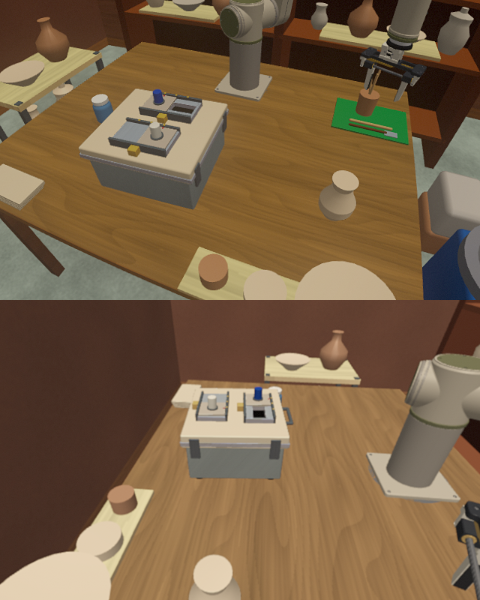

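The scene view shows the kiln (stacked picture, about 155,145) with the blue knob at (158,97), its dark port to the right of it, the white knob nearer the camera at (156,130), and a vase at (340,195). Next I take a close crop and measure the sliding direction.

Run:
```python
from h import *
a=cam('scene');b=cam('side')
x=cv2.resize(a['frame'][100:240,90:320],None,fx=3,fy=3,interpolation=cv2.INTER_CUBIC)
y=cv2.resize(b['frame'][105:185,230:410],(690,307),interpolation=cv2.INTER_CUBIC)[:, :]
y=y[:180]
cv2.imwrite('pics/c2.png',np.vstack([x,y])[:600,:,::-1])
for n,c,box in(('scene',a,(100,240,90,320)),('side',b,(105,185,230,410))):
    h=cv2.cvtColor(c['frame'],cv2.COLOR_RGB2HSV)
    for nm,lo,hi,z in(('blue',(100,110,50),(130,255,255),.233),('dark',(0,0,0),(180,255,50),.19),('brass',(18,140,90),(30,255,255),.216)):
        m=cv2.inRange(h,lo,hi); mm=np.zeros_like(m); r=box; mm[r[0]:r[1],r[2]:r[3]]=m[r[0]:r[1],r[2]:r[3]]
        k,l,s,ce=cv2.connectedComponentsWithStats(mm)
        for i in range(1,k):
            if s[i,4]>4: print(n,nm,s[i],ce[i].round(1),world(c,*ce[i]).round(3),world(c,*ce[i],z=z).round(3))
```

```text
scene blue [204 119  13  19 151] [210.9 127.4] [ 0.535 -0.093  0.246] [ 0.519 -0.106  0.233]
scene dark [230 142   4   4   6] [231.8 143.5] [ 0.508 -0.061  0.191] [ 0.507 -0.062  0.19 ]
scene dark [236 143   4   5   7] [237.7 145. ] [ 0.511 -0.043  0.193] [ 0.507 -0.046  0.19 ]
scene brass [119 100  13  10  36] [125.5 105.2] [ 0.212 -0.717  0.001] [ 0.486 -0.396  0.216]
scene brass [131 101  11  10  36] [135.7 104.7] [ 0.189 -0.689 -0.004] [ 0.475 -0.371  0.216]
scene brass [160 101   7   5  11] [162.5 102.6] [ 0.148 -0.595  0.001] [ 0.441 -0.309  0.216]
scene brass [168 100   4   3   6] [169.3 100.5] [ 0.124 -0.581 -0.   ] [ 0.425 -0.299  0.216]
scene brass [170 100  30   9  90] [185.5 103.4] [ 0.119 -0.512 -0.002] [ 0.422 -0.248  0.216]
scene brass [200 100  26  14 112] [214.4 105.6] [ 0.097 -0.399 -0.   ] [ 0.405 -0.169  0.216]
scene brass [231 100   4   5   9] [232.8 102. ] [ 0.057 -0.344  0.004] [ 0.372 -0.133  0.216]
scene brass [240 100   6   3   9] [242.8 100.9] [ 0.029 -0.318 -0.   ] [ 0.357 -0.111  0.216]
scene brass [252 100   3   4   5] [252.6 101.8] [ 0.018 -0.283 -0.003
[... 9746 characters left out ...]
6 237.3] [ 0.732 -0.273 -0.001] [ 0.857 -0.079  0.216]
scene brass [114 237   3   3   5] [115.4 237.8] [ 0.743 -0.293  0.001] [ 0.864 -0.094  0.216]
scene brass [302 236   6   4   7] [304.6 237.6] [ 0.565  0.147 -0.002] [0.739 0.22  0.216]
scene brass [309 236   9   4  16] [313.1 238. ] [ 0.559  0.168 -0.002] [0.735 0.234 0.216]
side blue [339 116  10  17 140] [343.7 124.2] [ 0.525 -0.09   0.238] [ 0.525 -0.102  0.233]
side dark [338 148  15   8 113] [344.7 151.5] [ 0.518 -0.038  0.19 ] [ 0.518 -0.038  0.19 ]
side brass [258 141   3   4  11] [258.9 142.4] [ 0.733 -0.043  0.199] [ 0.725 -0.013  0.216]
side brass [317 143   7   4  18] [320.6 144.8] [ 0.578 -0.042  0.203] [ 0.576 -0.017  0.216]
```

View pics/c2.png

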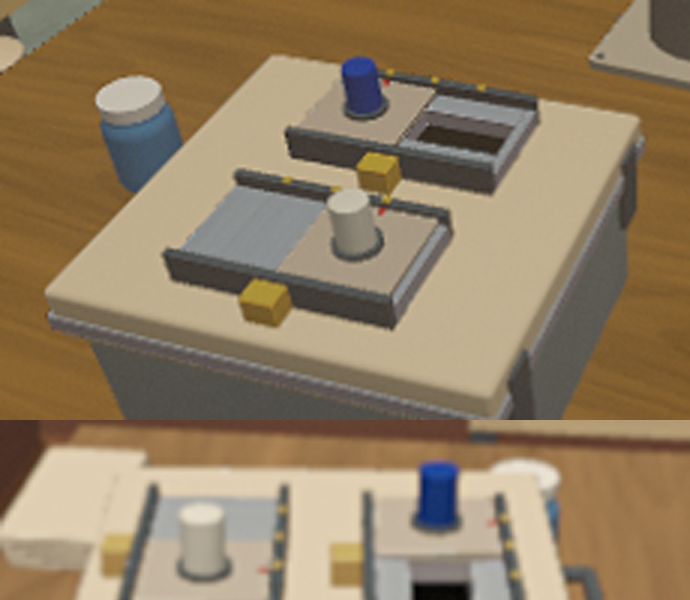

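The crop shows the blue knob at (362,88) with brass studs running along its rail to the right, at (390,72), (434,80) and (480,88). The port lies towards world +y. From the studs the sliding direction is about (-0.074, 0.997) and the knob sits near (0.523, -0.108). I'll rise, turn to line the jaws up with the slide, and head over.

```bash
python3 -m creep '[[[0,0,-3.5,0,0,-8.57,0],[0,0,-3.5,0,0,-8.57,0],[0,0,-3.5,0,0,-8.57,0],[0,-4.6,0,-1.7,0,0,0],[0,-4.6,0,-1.7,0,0,0],[0,-4.6,0,-1.7,0,0,0],[0,-4.6,0,-1.7,0,0,0],[0,-4.6,0,-1.7,0,0,0]]]'
cat > where.py <<'E'
from h import *
import sys
s=readout.read_state();M=Ro.from_rotvec(s['orientation']).as_matrix()
print('tcp',s['tool_pos'].round(4),'F',s['force'].round(1),'op',s['opening'],'t',s['t']);print(M.round(3))
if len(sys.argv)>1:
    print('delta tool cm',(M.T@(np.array(eval(sys.argv[1]))-s['tool_pos'])*100).round(2), 'yaw',np.degrees(np.arctan2(M[1,0],M[0,0])))
E
python3 where.py '[.523,-.108,.33]'
```

```text
t: 1.0
tool_pos: [0.3241, 0.3334, 0.3348]
orientation: [-1.165, -1.274, 1.285]
force: [1.3, 0.3, 0.6]
opening: 0.0929
tcp [0.3241 0.3334 0.3348] F [1.3 0.3 0.6] op 0.09291658659198461 t 1.0
[[-0.095 -0.003 -0.995]
 [ 0.995 -0.006 -0.095]
 [-0.006 -1.     0.004]]
delta tool cm [-45.84   0.7  -15.6 ] yaw 95.47304183228178
```

```bash
python3 -m creep '[[[0,-4.6,0,-1.6,0,0,0],[0,-4.6,0,-1.6,0,0,0],[0,-4.6,0,-1.6,0,0,0],[0,-4.6,0,-1.6,0,0,0],[0,-4.6,0,-1.6,0,0,0],[0,-4.6,0,-1.6,0,0,0],[0,-4.6,0,-1.6,0,0,0],[0,-4.6,0,-1.6,0,0,0]]]' >/dev/null;  python3 where.py '[.523,-.108,.33]'
```

```text
tcp [ 0.4876 -0.0321  0.337 ] F [0.2 0.6 0.3] op 0.09303368655329039 t 1.8
[[-0.097  0.001 -0.995]
 [ 0.995 -0.005 -0.097]
 [-0.005 -1.    -0.001]]
delta tool cm [-7.9   0.75 -2.79] yaw 95.54648522528743
```

```bash
python3 -m creep '[[[0,-4,0.4,-1.4,0,1.3,0],[0,-4,0.3,-1.4,0,0,0],[0,0,0,0,0,0,0],[0,0,0,0,0,0,0],[0,0,0,0,0,0,0],[0,0,0,0,0,0,0],[0,0,0,0,0,0,0],[0,0,0,0,0,0,0]]]' >/dev/null;  python3 where.py '[.523,-.108,.33]'
python3 - <<'E'
from h import *
w=cam('wrist','w1.png');b=cam('side');a=cam('scene')
for n,c in(('wrist',w),('side',b),('scene',a)):
    h=cv2.cvtColor(c['frame'],cv2.COLOR_RGB2HSV)
    m=cv2.inRange(h,(110,150,50),(130,255,255))
    k,l,s,ce=cv2.connectedComponentsWithStats(m)
    for i in range(1,k):
        if s[i,4]>50: print(n,s[i],ce[i],world(c,*ce[i]),world(c,*ce[i],z=.253))
E
```

```text
tcp [ 0.523  -0.1161  0.3289] F [ 0.2 -0.1 -0.3] op 0.09296646564967956 t 2.6
[[-0.069 -0.001 -0.998]
 [ 0.998 -0.005 -0.069]
 [-0.005 -1.     0.001]]
delta tool cm [ 0.8  -0.11 -0.05] yaw 93.95538865537725
wrist [324 184  31  37 845] [339.36686391 203.44852071] [ 0.52147905 -0.103511    0.25155291] [ 0.5210675 -0.1036173  0.253    ]
side [339 117  10  15 123] [343.53658537 123.95934959] [ 0.52506766 -0.08956635  0.23930066] [ 0.52468434 -0.05990757  0.253     ]
scene [592 377  16  17  79] [599.24050633 385.59493671] [ 0.49796575  1.0240633  -0.36656574] [0.86845932 0.67596185 0.253     ]
```

View pics/w1.png

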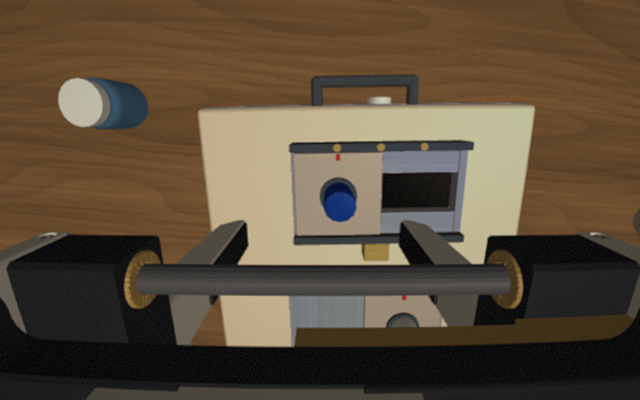

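The wrist view shows the blue knob at (340,203), centred between the fingers crosswise. Its port and studs (337, 381 and 424 at row 147) run to image right, with the rails parallel to the jaw axis. I'll shift +1.0 cm in tool x, descend 9.2 cm, then grip gently.

```bash
python3 -m creep '[[[0,1,2,0,0,0,0],[0,0,2.5,0,0,0,0],[0,0,2.5,0,0,0,0],[0,0,1.5,0,0,0,0],[0,0,0.7,0,0,0,0],[0,0,0,0,0,0,0],[0,0,0,0,0,0,0],[0,0,0,0,0,0,0]]]' 20 >/dev/null;  python3 where.py '[.5215,-.106,.236]'
python3 - <<'E'
from h import *
w=cam('wrist','w2.png')
E
```

```text
tcp [ 0.5242 -0.1064  0.2379] F [-0.4  0.3  0.3] op 0.09316693312297902 t 3.55
[[-0.07   0.006 -0.998]
 [ 0.998 -0.007 -0.07 ]
 [-0.008 -1.    -0.005]]
delta tool cm [0.06 0.19 0.27] yaw 93.99401283463574
```

View pics/w2.png

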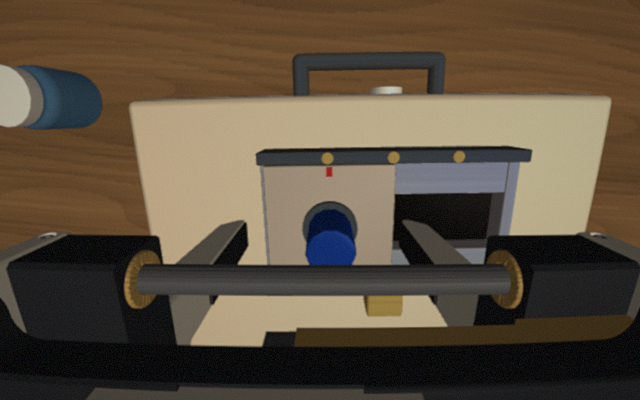

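The knob at (330,240) stands between the open fingers and the red mark lines up with the first stud. Small correction, then close.

```bash
python3 -m creep '[[[0,0,0.2,0.25,0,0,0],[0.5,0,0,0,0,0,0],[1,0,0,0,0,0,0],[1,0,0,0,0,0,0],[1,0,0,0,0,0,0],[1,0,0,0,0,0,0],[1,0,0,0,0,0,0],[1,0,0,0,0,0,0]]]' 20 >/dev/null;  python3 where.py '[.5215,-.106,.236]'
python3 - <<'E'
from h import *
w=cam('wrist','w3.png')
E
```

```text
tcp [ 0.5227 -0.1071  0.2383] F [ 0.2 -0.4  0.8] op 0.04125193546705372 t 4.4
[[-0.069  0.01  -0.998]
 [ 0.998 -0.008 -0.069]
 [-0.009 -1.    -0.009]]
delta tool cm [0.12 0.23 0.12] yaw 93.97865609179246
```

View pics/w3.png

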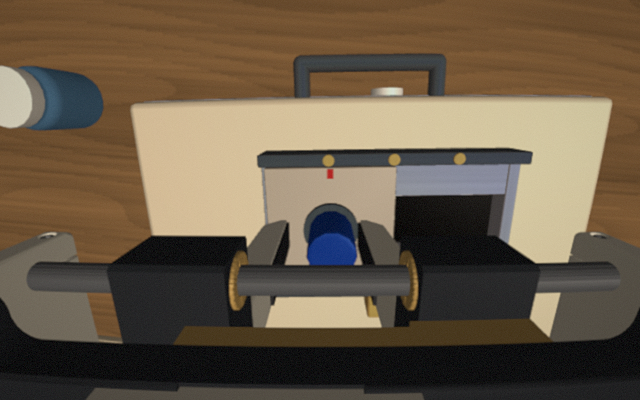

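The fingers are still closing around the knob (288 and 360, knob at 331). I'll let them finish before moving.

```bash
python3 -m creep '[[[1,0,0,0,0,0,0],[1,0,0,0,0,0,0],[1,0,0,0,0,0,0],[1,0,0,0,0,0,0],[1,0,0,0,0,0,0],[1,0,0,0,0,0,0],[1,0,0,0,0,0,0],[1,0,0,0,0,0,0]]]' 20 >/dev/null;  python3 where.py '[.5215,-.106,.236]'
```

```text
tcp [ 0.5225 -0.1036  0.2382] F [-1.2  2.   0.9] op 0.027785142134646484 t 5.25
[[-0.071  0.009 -0.997]
 [ 0.997 -0.002 -0.071]
 [-0.003 -1.    -0.009]]
delta tool cm [-0.24  0.22  0.12] yaw 94.09233655787243
```

Gripped: opening 27.8 mm against the 28 mm knob. Now I slide it 4 cm along +x of the tool.

```bash
python3 -m creep '[[[1,0.7,0,0,0,0,0],[1,0.7,0,0,0,0,0],[1,0.7,0,0,0,0,0],[1,0.7,0,0,0,0,0],[1,0.6,0,0,0,0,0],[1,0.6,0,0,0,0,0],[1,0,0,0,0,0,0],[1,0,0,0,0,0,0]]]' 20 >/dev/null;  python3 where.py '[.5197,-.0637,.238]'
```

```text
tcp [ 0.519  -0.0626  0.2382] F [-0.9 -1.5  1.5] op 0.027750958030177436 t 6.05
[[-0.07   0.009 -0.998]
 [ 0.998 -0.006 -0.07 ]
 [-0.007 -1.    -0.008]]
delta tool cm [-0.11  0.02 -0.06] yaw 93.99972876450796
```

Moved 41 mm. I'll release and look before rising.

```bash
python3 -m creep '[[[0.6,0,0,0,0,0,0],[0,0,0,0,0,0,0],[0,0,0,0,0,0,0],[0,0,0,0,0,0,0],[0,0,0,0,0,0,0],[0,0,0,0,0,0,0],[0,0,0,0,0,0,0],[0,0,0,0,0,0,0]]]' >/dev/null;  python3 where.py
python3 - <<'E'
from h import *
w=cam('wrist','w4.png')
E
```

```text
tcp [ 0.5195 -0.0639  0.2379] F [ 0.6 -0.5 -0. ] op 0.08714455940132182 t 6.85
[[-0.068  0.009 -0.998]
 [ 0.998 -0.007 -0.068]
 [-0.008 -1.    -0.009]]
```

View pics/w4.png

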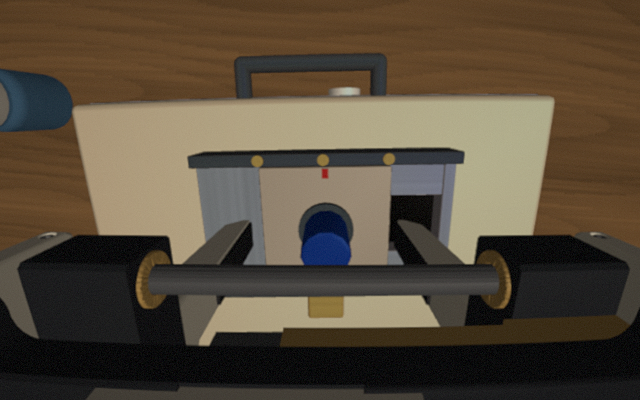

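The red mark at (324,173) is below the middle stud at (322,160), and the port is half covered. The fingers are clear of the knob, so I rise straight up.

```bash
python3 -m creep '[[[0,0,-2,0,0,0,0],[0,0,-3,0,0,0,0],[0,0,-4,0,0,0,0],[0,0,-4,0,0,0,0],[0,0,0,0,0,0,0],[0,0,0,0,0,0,0],[0,0,0,0,0,0,0],[0,0,0,0,0,0,0]]]' >/dev/null;  python3 where.py
python3 - <<'E'
from h import *
w=cam('wrist');a=cam('scene')
x=cv2.resize(a['frame'][100:300,90:490],(640,320))
cv2.imwrite('pics/end.png',np.vstack([w['frame'][100:360],x])[:,:,::-1])
E
```

```text
tcp [ 0.5169 -0.0625  0.3692] F [ 0.3  0.7 -0.6] op 0.09299702595004367 t 7.7
[[-0.069  0.004 -0.998]
 [ 0.998 -0.006 -0.069]
 [-0.007 -1.    -0.004]]
```

View pics/end.png

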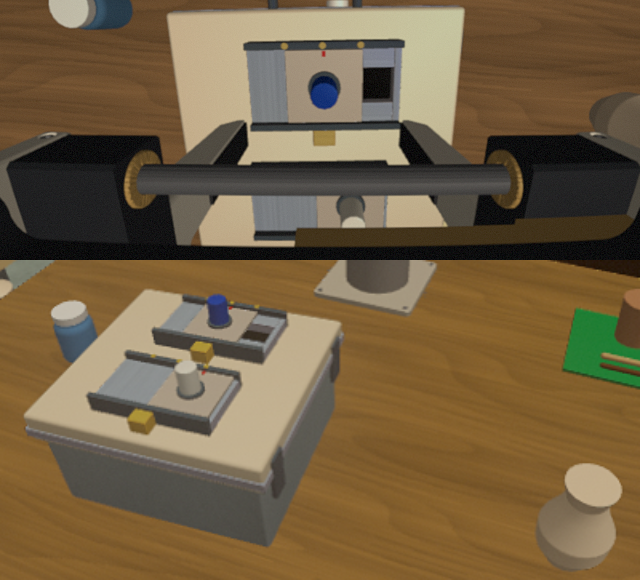

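The red mark (323,53) sits at the middle stud (322,46) and the port is half covered. The white knob is still at its closed end and the vase is standing as before. Handing in.

```bash
python3 -c "
from plant import robot;print(robot.close_job())"
```

```text
the job is handed in; nothing more can be done
None
```

The blue-knobbed shutter is at its middle stop and released. I gripped the knob with the jaws along its slide, moved it about 41 mm, opened the fingers and rose 13 cm clear, then handed the job in at about 8 s of the 30 s allowed.

- **Blue shutter:** the last wrist picture shows its red mark at the middle stud and the port half covered. The position was judged by eye against the stud, not measured to the millimetre.
- **White shutter and vase:** both looked to be where they began in the last scene picture. I checked them by eye only and did not measure how far either had moved.
- **Forces:** every reading I took was under 3 N, and near zero after release.
- **Small disagreement:** the knob's start position along the slide differed by a few millimetres between the cameras (y from -0.102 to -0.106). The grip itself settled at -0.104, so this made no difference.

No check failed. The hand-in gives no verdict.

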